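# Shut the bean flap, fit the grinder cap and hold it at the pulse mark

### The job

Get the coffee grinder ready and pulsing, leaving the other things on the table alone: first lower the hinged flap of the bean hopper until it is shut, without slamming it, then set the loose black cap into the grinding cup so that its two lugs drop through the two slots in the rim and it sits flat. Twist the cap clockwise (seen from above) only half-way to its lock, until its grip bar points at the long upright ribs on the cup's outside, well short of the locking click. Finish while still gripping the cap and holding it there against its return spring: do not let go.

Things in the scene. Friction and masses are not known exactly. Their poses are not given: they have to be found in the camera images.
- grinder: Coffee grinder, fixed: white housing 124 (x) x 200 (y) x 55 mm high; on its deck a round steel grinding cup (85 mm across, centred at y = -50 mm) and a square white bean hopper (84 x 84 mm, 40 mm high, centred at y = +52 mm). Origin: centre of its underside on the table; x to its back (hinge side, away from the robot at yaw 0), y to its left (hopper side), z up
- cup_mouth (a point): Centre of the cup's mouth, on its axis, at its flat rim 100 mm above the table; axes as the grinder's. The opening is 63 mm across, with two slots 16 mm wide, out to 39 mm from the axis, at the +x and -x sides. Under the 4 mm thick rim the lugs turn clockwise only, against a sprung ring. The lock is 90 degrees clockwise of the slots (small round studs outside)
- cap: Loose black bayonet cap, 0.12 kg, standing on its plug. Origin: centre of the plug's underside, z up. Plug 56 mm across, 12.5 mm high; on it a disc 78 mm across, 5 mm thick. At the plug's foot two lugs, 10 mm wide, 6 mm high, stick out along +x and -x to 36 mm from the axis. Same after a half turn. Seated: disc on the rim, origin 12.5 mm below cup_mouth (twisted, it can lift 2.5 mm)
- ring (a joint): Sprung ring inside the cup, rad: 0 at rest, grows as the lugs push it clockwise; once touched it reads the cap's clockwise angle from the slots less 0.10. Half-way mark: 0.69. A sprung catch begins to resist at about 0.98, clicks past at about 1.4 and stays locked. Return spring: 0.03 N m at 0, 0.10 N m at half-way
- flap (a joint): Angle of the hopper's hinged white flap, rad: 0 shut (level on the hopper), 1.57 upright; it swings up about the hopper's back (+x) edge, stays where it is left (stiff hinge, 0.055 N m), stops at 1.95
- flap_hinge (a point): Middle of the flap's hinge axis (axis along grinder y), 97.5 mm above the table
- flap_lip (a point): Middle of the flap's free edge, at the end of its finger lip, 102 mm from the hinge axis, in the middle of its 5 mm thickness; the flap is 90 mm wide, the lip 34 mm. Shut, it lies to -x of the hinge and at the same height
- scoop: Bystander: blue plastic coffee scoop, 119 x 45 x 30 mm, lying in front of the grinder; origin at its underside's centre
- candle: Bystander: tea light, 38 mm across, 15 mm high; origin at its underside's centre
- matches: Bystander: matchbox, 53 x 36 x 15 mm; origin at its underside's centre
- honey: Bystander: honey jar with yellow lid, 64 mm across, 87 mm high, left of the grinder; origin at its underside's centre
- pulse_rib (a point): Top of one of the two long black upright ribs on the cup's outside (4 mm wide, 36 mm high), the half-way mark: 45 degrees clockwise of the slots. This one is at the front left of the cup (grinder -x, +y), 45 mm from the axis; the other faces it across the cup
- cap_grip (a point): Middle of the cap's upright grip bar, 30.5 mm above the cap's origin. The bar is 60 mm long (along the cap's x, in line with the lugs), 16 mm wide (y) and 26 mm high. To go in, the bar must be parallel to grinder x (line up with the slots) within about 5 degrees
Mind the look-alikes: they are no part of the job. Leave any red or turquoise look-alike of the cap alone.

How it is judged:
By the outcome, as a careful person would: the job done as asked, in the order asked, and still so for the second after the job is handed in, while the arm keeps its last pose, push and grip.
It also fails if it takes over 72 s, if anything falls off the work surface, if the arm or the gripper's body presses on something with over 40 N, if the wrist force passes 120 N, or if a joint passes its speed limit or range.

### The arm

A 6-joint arm with a two-finger parallel gripper is mounted at the origin on a cart in front of the work surface, level with it; the furniture and walls round the work are solid. World frame = base frame: x ahead of the robot, y to its left, z up, the work surface at z = 0. Lengths are in m, angles in degrees, forces in N, time in s.
With the tool pointing down it reaches from about 0.325 to 0.9 m from the base axis. Payload 6.1 kg.
Tool frame: the origin (TCP) lies midway between the tips of the shut fingers; the grasp point (between the pads) lies 19 mm behind it (env.hold_point_z is the distance from the TCP to the grasp point, in m); z points along the fingers, y is the line along which they close (so a half turn about z gives the same grasp; the last joint's range is limited). The gripper opens to 85 mm and grips with 20 to 120 N. Pads are 22 mm wide; open, the fingers measure 114 mm over their backs; the gripper's body (76 mm by 85 mm) begins 54 mm behind the grasp point. The pads swing forward as they close: fully open they stand 13 mm farther back than shut.
Start: joints at [-70.537, 12.628, 87.462, -0, 79.91, -7.225], TCP at [0.281, -0.558, 0.231] pointing down, gripper open.
Joint ranges: [-170.65, 170.65], [-52.31, 119.04], [5.05, 147.46], [-71.25, 251.25], [11.57, 151.72], [-153.62, 153.62]. Speed limits (degrees/s): [147.25, 147.25, 172.46, 180, 180, 180].

### API

Orientations are given as a 3x3 rotation matrix whose columns are the frame's x, y, z axes.
In Python, from workcell import readout, capture, order, env gives the robot as it stands. The module is installed in compiled form; this text tells all that it offers.
- The arm moves only by the shell command python3 -m jog 'ROWS' [OPENING] [FORCE]. ROWS is JSON, a list of rows, each a list of 6 numbers: the shift along the tool's x, y, z in m, then the turn, a rotation vector about the tool's x, y, z in degrees. In form: [[x, y, z, rx, ry, rz], ...]. A call has 1 to 20 rows; each row is the pose to reach, as a shift and turn from the pose commanded when the call began, along the tool's axes at that moment; what a row does not reach only later rows make up. A row lasts 1/10 s, in which the tool goes at most 50 mm and 8.59 degrees, less where a joint would pass 70% of its speed; a pose out of reach is approached as far as the arm can. A call with a gripper value outside its range is refused whole. OPENING is the opening, from 0 (shut) to 1 (fully open), set as the call begins (- or left out, the last holds). The fingers move at their own pace and stop on an object; FORCE is the grip in N (left out, the last holds). Time passes only in rows, so rows that repeat a pose let the fingers close. It gives the time, the measured TCP pose, the force, the opening and the grip force at its end, in the units of the state.
- readout.sense(): the state, without advancing time (a new reading comes with each control period).
- capture(name): name is "scene" or "top" or "wrist"; returns a dict with "image" (400x640x3 uint8, red, green, blue), "fx", "fy", "cx", "cy" (pixels), "T" (4x4, takes a point from camera to world coordinates). Camera axes: x right, y up, looking along -z (the intrinsics and any distortion apply to the point x, -y, -z); pixel columns grow to the right and rows downward; lengths in m; the calibration is good to about 2 mm. A picture is of the moment at which its call begins. There is no depth.
- order.close_job(): hands the job in; it is judged then, once.
The state is a dict: "t": time; "joint_pos": joint angles; "qvel": joint speeds; "joint_torque": joint torques, N m; "eef_pos": TCP position; "orientation": TCP orientation; "force": force on the tool from outside, world axes, zero at the start; "torque": the same for the moment, N m; "width": finger opening in m; "grasp_force": force on a finger pad.
Only numpy, scipy, OpenCV 4.12 (cv2) and the standard library are available. Lean on these libraries where they do the work, as an engineer would, in place of code of your own. Each camera call takes 0.05 s, during which the arm holds its last target. There are 200 camera calls.

## Working session

There is one attempt and no reset: what is moved stays moved. The work goes in short steps, Python scripts to look and compute and a shell command to move; the robot and the scene stay as the last step left them, time stands still between calls to the robot, and variables do not carry over. Pictures are saved under pics/ and viewed, at most 10 in all, crops included, and the job is handed in when it is done.

```bash
mkdir -p pics; cat > h.py <<'E'
import numpy as np, cv2
from workcell import readout, capture, order, env
def snap(cam,name):
    c=capture(cam); cv2.imwrite(f'pics/{name}.png',c['image'][...,::-1]); np.savez(f'pics/{name}.npz',**{k:v for k,v in c.items()}); return c
def load(name): return dict(np.load(f'pics/{name}.npz',allow_pickle=True))
def ray(c,u,v):
    d=np.array([(u-c['cx'])/c['fx'],-(v-c['cy'])/c['fy'],-1.]); T=c['T']; return T[:3,3],T[:3,:3]@d
def onz(c,u,v,z):
    o,d=ray(c,u,v); return o+d*(z-o[2])/d[2]
def two(c1,p1,c2,p2):
    (o1,d1),(o2,d2)=ray(c1,*p1),ray(c2,*p2)
    s=np.linalg.lstsq(np.c_[d1,-d2],o2-o1,rcond=None)[0]; a=o1+s[0]*d1;b=o2+s[1]*d2
    return (a+b)/2,np.linalg.norm(a-b)
def proj(c,P):
    q=np.linalg.inv(c['T'])@np.r_[P,1]; return np.array([c['cx']+c['fx']*q[0]/-q[2],c['cy']-c['fy']*q[1]/-q[2]])
E
python3 - <<'E'
from h import *
for n in('scene','top'):
    c=snap(n,n+'0'); print(c.keys(),c['fx'],c['cx'],c['cy'],c['T'].round(3).tolist())
print(env.hold_point_z,readout.sense())
E
```

```text
dict_keys(['image', 'fx', 'fy', 'cx', 'cy', 'T']) 445.7639038095778 323.63763344216784 208.59085048147853 [[0.959, -0.215, 0.184, 0.774], [0.283, 0.759, -0.586, -0.932], [-0.013, 0.614, 0.789, 1.278], [0.0, 0.0, 0.0, 1.0]]
dict_keys(['image', 'fx', 'fy', 'cx', 'cy', 'T']) 368.4305157716621 321.06012016006116 202.76090011096272 [[0.092, 0.968, -0.234, 0.294], [-0.996, 0.091, -0.015, -0.02], [0.007, 0.235, 0.972, 1.02], [0.0, 0.0, 0.0, 1.0]]
0.0187 {'t': 0.1, 'joint_pos': array([-7.05357605e+01,  1.26712931e+01,  8.75187933e+01, -1.94613492e-03,
        7.99109366e+01, -7.22221838e+00]), 'qvel': array([-0.01878917, -0.20040776, -0.0675337 ,  0.05455764,  0.11899576,
       -0.02009373]), 'joint_torque': array([ 8.29917553e-04, -4.98240566e+01, -3.90548766e+01, -1.51171143e-04,
        5.65982118e-03, -3.47676814e-05]), 'eef_pos': array([ 0.28052268, -0.5578979 ,  0.23030633]), 'orientation': array([[ 8.93474934e-01,  4.49112634e-01, -6.19055003e-04],
       [ 4.49113021e-01, -8.93473428e-01,  1.65127278e-03],
       [ 1.88498272e-04, -1.75339650e-03, -9.99998445e-01]]), 'force': array([ 0.22668555, -0.34016158, -0.1337049 ]), 'torque': array([-0.00089317,  0.10041438,  0.02027975]), 'grasp_force': 0.0, 'width': 0.08544425332171422}
```

View pics/scene0.png

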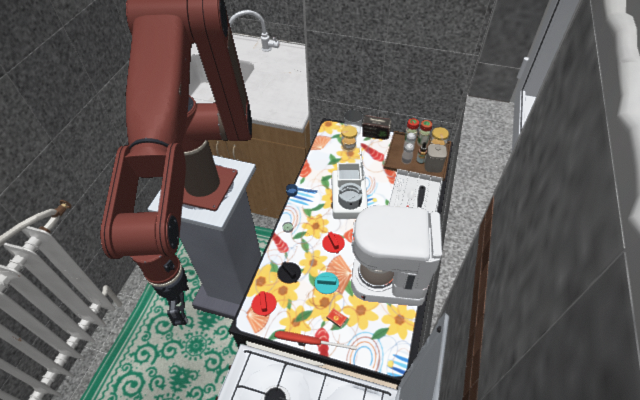

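View pics/top0.png

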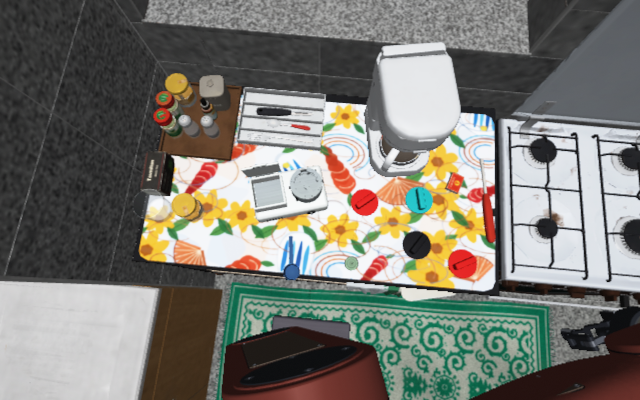

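The scene view shows the grinder near (349,190) and the black cap at (289,272), with red and turquoise look-alikes. The top view shows the grinder at (288,190), the cap at (416,245), the honey jar at (186,206), the scoop at (291,260) and the candle at (351,262). I'll enlarge the grinder and cap, and get rough positions.

```bash
python3 - <<'E'
from h import *
s,t=load('scene0'),load('top0')
f=lambda i,x,y,w,h,k:cv2.resize(i[y:y+h,x:x+w,::-1],None,fx=k,fy=k,interpolation=cv2.INTER_CUBIC)
a=f(t['image'],240,150,100,75,4);b=f(s['image'],300,145,100,75,4)
c=f(t['image'],380,220,100,75,4);d=f(s['image'],250,235,100,75,4)
cv2.imwrite('pics/crop0.png',np.vstack([np.hstack([a,b]),np.hstack([c,d])]))
for n,p,z in(('cap',(416,245),.0175),('cup',(306,184),.1),('scoop',(291,262),.02),('honey',(184,205),.08),('hop',(268,190),.095),('candle',(351,262),.015)): print(n,onz(t,*p,z).round(3))
print(onz(s,289,272,.02).round(3),onz(s,349,197,.1).round(3))
E
```

```text
cap [ 0.442 -0.274  0.018]
cup [0.562 0.038 0.1  ]
scoop [0.365 0.06  0.02 ]
honey [0.481 0.35  0.08 ]
hop [0.538 0.135 0.095]
candle [ 0.38  -0.1    0.015]
[ 0.447 -0.276  0.02 ] [0.569 0.016 0.1  ]
```

View pics/crop0.png

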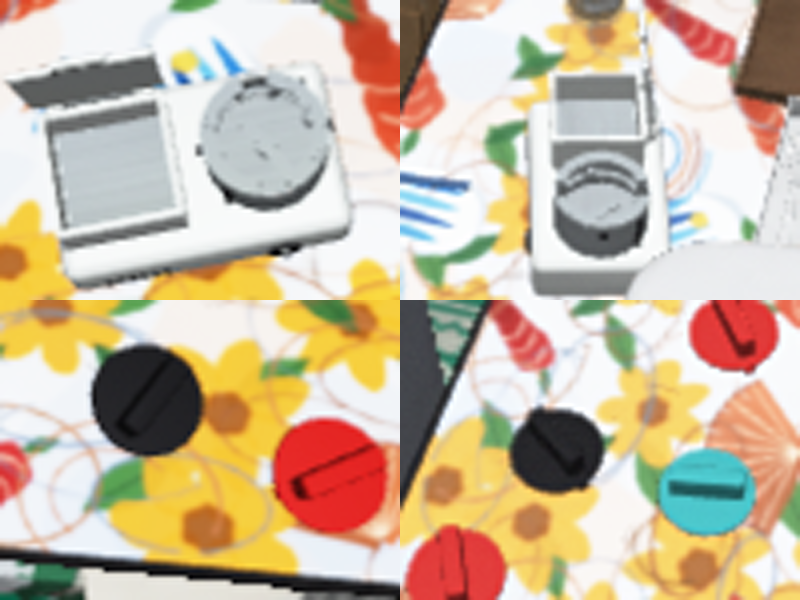

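The flap stands a little past upright (top-left of the crop), and the grinder is yawed by a small positive angle. The black cap's bar runs diagonally. I'll get the wrist camera's mounting next, then plan the viewing poses.

```bash
cat >> h.py <<'E'
def Tt():
    s=readout.sense(); T=np.eye(4); T[:3,:3]=s['orientation']; T[:3,3]=s['eef_pos']; return T
def rel(P,yaw,T=None):
    "row (m, deg) from current pose to TCP at P, tool down, x axis at yaw deg"
    from scipy.spatial.transform import Rotation as R
    T=Tt() if T is None else T; a=np.radians(yaw); c,s=np.cos(a),np.sin(a)
    G=np.array([[c,s,0],[s,-c,0],[0,0,-1.]])
    return np.r_[T[:3,:3].T@(np.array(P)-T[:3,3]),R.from_matrix(T[:3,:3].T@G).as_rotvec(degrees=True)].round(4).tolist()
E
python3 - <<'E'
from h import *
c=snap('wrist','w0'); print((np.linalg.inv(Tt())@c['T']).round(3),c['fx'],c['cx'],c['cy'])
print(rel([.40,-.27,.33],26.7), rel([.48,.04,.40],12), rel([.48,.04,.40],26.7))
E
```

```text
[[-0.001  0.966  0.259  0.065]
 [ 1.     0.001  0.001  0.001]
 [ 0.     0.259 -0.966 -0.143]
 [ 0.     0.     0.     1.   ]] 311.3694227469781 318.81625211561897 201.3003876447336
[0.2361, -0.2038, -0.0992, -0.0865, -0.0107, -0.0105] [0.4468, -0.4449, -0.1688, -0.0874, 0.0004, 14.6895] [0.4468, -0.4449, -0.1688, -0.0865, -0.0107, -0.0105]
```

```bash
python3 -m jog '[[0.249,-0.141,-0.03,0,0,0],[0.249,-0.141,-0.03,0,0,0],[0.249,-0.141,-0.03,0,0,0],[0.249,-0.141,-0.03,0,0,0],[0.249,-0.141,-0.03,0,0,0],[0.249,-0.141,-0.03,0,0,0],[0.249,-0.141,-0.03,0,0,0],[0.249,-0.141,-0.03,0,0,0],[0.249,-0.141,-0.03,0,0,0],[0.249,-0.141,-0.03,0,0,0],[0.249,-0.141,-0.03,0,0,0]]' 0 && python3 - <<'E'
from h import *
c=snap('wrist','wc1'); print(c['T'][:3,3].round(3)); print(proj(c,[.442,-.274,.02]), rel([.44,-.2,.26],26.7),Tt().round(3))
E
```

```text
t: 1.25
eef_pos: [0.4391, -0.3216, 0.2609]
orientation: [[0.894, 0.447, -0.001], [0.447, -0.894, 0.0], [-0.0, -0.001, -1.0]]
force: [-0.5, -0.1, -0.1]
width: -0.0
grasp_force: 0.0
[ 0.498 -0.293  0.404]
[284.60132455 152.7566939 ] [0.0551, -0.1083, 0.001, -0.0277, 0.0154, -0.114] [[ 0.894  0.448 -0.     0.439]
 [ 0.448 -0.894  0.    -0.321]
 [-0.    -0.    -1.     0.261]
 [ 0.     0.     0.     1.   ]]
```

```bash
python3 -m jog '[[0.055,-0.108,0,0,0,0],[0.055,-0.108,0,0,0,0],[0.055,-0.108,0,0,0,0],[0.055,-0.108,0,0,0,0],[0.055,-0.108,0,0,0,0],[0.055,-0.108,0,0,0,0]]' && python3 - <<'E'
from h import *
c1=load('wc1'); c=snap('wrist','wc2')
for k in (c1,c):
    p=proj(k,[.442,-.274,.02]).astype(int);print(p)
    g=cv2.cvtColor(k['image'],cv2.COLOR_RGB2GRAY); m=(k['image'].max(2)<70).astype('uint8')
    n,l,st,ce=cv2.connectedComponentsWithStats(m)
    for i in range(1,n):
        if st[i,4]>800: print(st[i],ce[i].round(1))
cv2.imwrite('pics/wcc.png',np.hstack([c1['image'][20:320,120:520],c['image'][20:320,120:520]])[...,::-1])
print(rel([.46,0.04,.36],26.7),rel([.46,0.12,.36],26.7))
E
```

```text
t: 1.9
eef_pos: [0.4405, -0.2006, 0.2614]
orientation: [[0.894, 0.448, 0.0], [0.448, -0.894, -0.001], [-0.0, 0.001, -1.0]]
force: [-0.8, -1.0, 0.2]
width: 0.0005
grasp_force: 0.0
[284 152]
[    0     0   617   400 77818] [258.8 297.9]
[ 445    0  195  318 4383] [567.1 183.9]
[ 258  120   60   62 2897] [287.4 150.6]
[   0  304   37   87 2154] [ 14.4 345.2]
[370 196]
[    0   106   617   294 77947] [246.1 307.5]
[ 512  131  128  198 2294] [604.4 243.7]
[ 344  166   58   57 2614] [372.3 194.1]
[0.1252, -0.2064, -0.0988, 0.011, 0.0136, -0.0987] [0.1611, -0.2779, -0.0988, 0.011, 0.0136, -0.0987]
```

View pics/wcc.png

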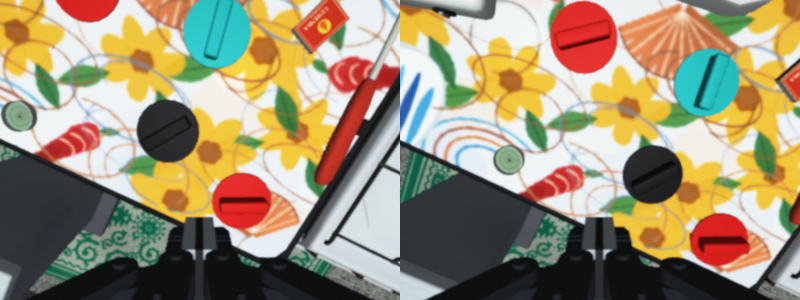

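The two wrist views show the cap at full-frame (288,151) and (372,194). Its bar is visible, and the closed fingers sit at the bottom. Now the grinder views.

```bash
python3 -m jog '[[0.03,-0.03,-0.1,0,0,0],[0.06,-0.08,-0.1,0,0,0],[0.1252,-0.2064,-0.1,0,0,0],[0.1252,-0.2064,-0.1,0,0,0],[0.1252,-0.2064,-0.1,0,0,0],[0.1252,-0.2064,-0.1,0,0,0],[0.1252,-0.2064,-0.1,0,0,0],[0.1252,-0.2064,-0.1,0,0,0],[0.1252,-0.2064,-0.1,0,0,0],[0.1252,-0.2064,-0.1,0,0,0]]' && python3 -c "
from h import *
snap('wrist','wg1')" && python3 -m jog '[[0.036,-0.072,0,0,0,0],[0.036,-0.072,0,0,0,0],[0.036,-0.072,0,0,0,0],[0.036,-0.072,0,0,0,0],[0.036,-0.072,0,0,0,0]]' && python3 - <<'E'
from h import *
c1=load('wg1'); c=snap('wrist','wg2')
print(c1['T'][:3,3],c['T'][:3,3])
for k in(c1,c): print(proj(k,[.562,.035,.1]).round())
cv2.imwrite('pics/wgg.png',np.hstack([c1['image'][:,120:520],c['image'][:,120:520]])[...,::-1])
a=cv2.resize(load('wc1')['image'][105:195,245:335],None,fx=4,fy=4,interpolation=cv2.INTER_CUBIC)
b=cv2.resize(load('wc2')['image'][150:240,330:420],None,fx=4,fy=4,interpolation=cv2.INTER_CUBIC)
cv2.imwrite('pics/cap.png',np.clip(np.hstack([a,b])[...,::-1].astype(int)*3,0,255))
E
```

```text
t: 2.95
eef_pos: [0.4597, 0.0397, 0.3608]
orientation: [[0.895, 0.447, -0.001], [0.447, -0.895, -0.0], [-0.001, -0.0, -1.0]]
force: [0.3, -0.4, 0.0]
width: 0.0001
grasp_force: 0.0
t: 3.5
eef_pos: [0.4596, 0.1206, 0.3612]
orientation: [[0.894, 0.448, -0.0], [0.448, -0.894, -0.001], [-0.0, 0.0, -1.0]]
force: [0.1, -0.6, 1.4]
width: 0.0003
grasp_force: 0.0
[0.5185154  0.06809555 0.50390666] [0.51826853 0.1490725  0.50425531]
[359.  97.]
[415. 128.][ WARN:0@1.743] global loadsave.cpp:1063 imwrite_ Unsupported depth image for selected encoder is fallbacked to CV_8U.
```

View pics/wgg.png

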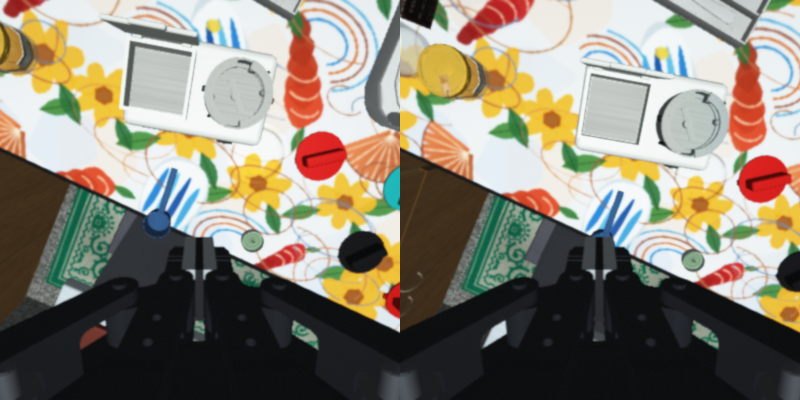

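View pics/cap.png

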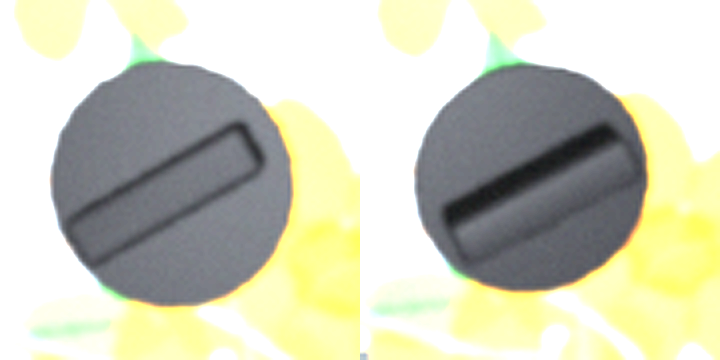

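The grinder views show the cup rim at about full-frame (358,93) and (410,123), the hopper to its left, and the flap edge-on behind it. I'll enlarge these, and triangulate the cap.

```bash
python3 - <<'E'
from h import *
c1,c2=load('wc1'),load('wc2')
cs=[]
for k,i in((c1,(287,150)),(c2,(372,194))):
    m=(k['image'].max(2)<70).astype('uint8'); n,l,st,ce=cv2.connectedComponentsWithStats(m)
    j=min(range(1,n),key=lambda q:np.hypot(*(ce[q]-i))); m=cv2.morphologyEx((l==j).astype('uint8'),cv2.MORPH_CLOSE,np.ones((15,15)))
    ct=max(cv2.findContours(m,0,1)[0],key=len); e=cv2.fitEllipse(cv2.convexHull(ct)); print(e); cs.append(e[0])
P,err=two(c1,cs[0],c2,cs[1]); print('disc',P.round(4),err.round(4),[onz(k,*p,.0165).round(4) for k,p in zip((c1,c2),cs)])
q=lambda o,x,y:(o[0]+(x+.5)/4-.5,o[1]+(y+.5)/4-.5)
a=q((245,105),167,194);b=q((330,150),186,203)
P,err=two(c1,a,c2,b); print('bartop',P.round(4),err.round(4),onz(c1,*a,.0435),onz(c2,*b,.0435))
for k,o,p,r in((c1,(245,105),(83,243),(251,146)),(c2,(330,150),(102,248),(268,160))):
    A,B=[onz(k,*q(o,*t),.0435) for t in(p,r)]; d=B-A; print(np.linalg.norm(d),np.degrees(np.arctan2(d[1],d[0])),((A+B)/2).round(4))
w=[load('wg1')['image'][5:155,230:400],load('wg2')['image'][45:195,285:455]]
cv2.imwrite('pics/gr.png',np.vstack([cv2.resize(np.hstack(w),None,fx=2.35,fy=2.35,interpolation=cv2.INTER_CUBIC)])[...,::-1])
# single-row layout: scale 2.35
E
```

```text
((287.4460144042969, 150.60496520996094), (59.532955169677734, 61.539005279541016), 158.43011474609375)
((372.2685546875, 194.08738708496094), (56.367835998535156, 58.62881851196289), 59.21847915649414)
disc [ 0.4454 -0.2758  0.0162] 0.0001 [array([ 0.4455, -0.2759,  0.0165]), array([ 0.4454, -0.2758,  0.0165])]
bartop [ 0.4449 -0.2771  0.0414] 0.0015 [ 0.44594539 -0.27718428  0.0435    ] [ 0.44440633 -0.276479    0.0435    ]
0.05641428075245737 -34.005893058238335 [ 0.4456 -0.2771  0.0435]
0.05565606037785842 -34.06135756598331 [ 0.4438 -0.2762  0.0435]
```

View pics/gr.png

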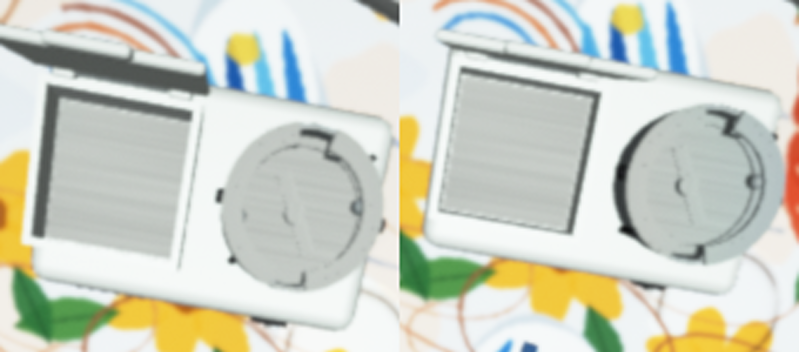

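The crops show the cup rim centre at about (303,206) and (705,184), the slots running top to bottom, and the hopper opening. The flap lip's edge is at about (88,42) in the left crop. I'll compute the grinder pose and flap angle from these.

```bash
python3 - <<'E'
from h import *
g1,g2=load('wg1'),load('wg2'); k=2.35
q1=lambda x,y:(230+(x+.5)/k-.5,5+(y+.5)/k-.5); q2=lambda x,y:(285+(x-399.5)/k-.5,45+(y+.5)/k-.5)
P,e=two(g1,q1(303,206),g2,q2(705,184.5)); print('cup',P.round(4),e.round(4),onz(g1,*q1(303,206),.1).round(4),onz(g2,*q2(705,184.5),.1).round(4))
def ang(c,a,b,z): d=onz(c,*b,z)-onz(c,*a,z); return round(float(np.degrees(np.arctan2(d[1],d[0]))),1),np.linalg.norm(d).round(4)
print('slots',ang(g1,q1(290,281),q1(319,131),.1),ang(g2,q2(690,258),q2(723,112),.1))
print('hop y',ang(g1,q1(193,112),q1(47,85),.095),ang(g2,q2(600,93),q2(462,68),.095),ang(g2,q2(573,234),q2(438,210),.095))
print('hop x',ang(g2,q2(573,234),q2(600,93),.095),ang(g2,q2(438,210),q2(462,68),.095),ang(g1,q1(178,268),q1(205,100),.095))
print('housing y',ang(g1,q1(340,327),q1(50,277),.055))
# cup edges extents
for c,q,cc in((g1,q1,(303,206)),):
    print([onz(c,*q(*p),.1).round(4) for p in((221,206),(384,206),(303,123),(303,290))])
yaw=np.radians(11.5); X=np.array([np.cos(yaw),np.sin(yaw),0]);Y=np.array([-X[1],X[0],0])
cup=P*1; O=cup+50*.001*Y; O[2]=0; print('origin',O.round(4))
for nm,c,p in(('hopTLin',g2,q2(462,68)),('hopTR',g2,q2(600,93)),('BR',g2,q2(573,234)),('BL',g2,q2(438,210))):
    d=onz(c,*p,.095)-O; print(nm,(d@X).round(4),(d@Y).round(4))
for c,p in((g1,q1(88,42)),(g2,q2(480,44)),(g2,q2(550,55)),(g1,q1(207,72))):
  for yy in(.052,.007):
    o,d=ray(c,*p); s=((O+yy*Y-o)@Y)/(d@Y); h=o+s*d-O; print(yy,(h@X).round(4),h[2].round(4),'r',np.hypot(h@X-.045,h[2]-.0975).round(3),np.degrees(np.arctan2(h[2]-.0975,.045-h@X)).round(1))
E
```

```text
cup [0.5669 0.0376 0.098 ] 0.0008 [0.5671 0.0378 0.1   ] [0.5663 0.0382 0.1   ]
slots (16.8, np.float64(0.0753)) (17.9, np.float64(0.0769))
hop y (106.8, np.float64(0.0752)) (107.0, np.float64(0.0735)) (106.7, np.float64(0.0754))
hop x (17.4, np.float64(0.0741)) (15.9, np.float64(0.0738)) (16.4, np.float64(0.0842))
housing y (106.9, np.float64(0.1763))
[array([0.548 , 0.0761, 0.1   ]), array([ 5.86e-01, -1.00e-04,  1.00e-01]), array([0.6023, 0.0568, 0.1   ]), array([0.5295, 0.0174, 0.1   ])]
origin [0.557  0.0866 0.    ]
hopTLin 0.0226 0.0915
hopTR 0.0296 0.0183
BR -0.0442 0.0107
BL -0.051 0.0858
0.052 0.0225 0.2097 r 0.114 78.6
0.007 -0.0235 0.4215 r 0.331 78.1
0.052 -0.0885 0.9226 r 0.836 80.8
0.007 -0.2564 2.0363 r 1.962 81.2
0.052 0.0304 0.1576 r 0.062 76.4
0.007 0.1793 -0.7653 r 0.873 -98.8
0.052 0.1798 -0.49 r 0.603 -102.9
0.007 0.0205 0.2256 r 0.13 79.2
```

```bash
cat >> h.py <<'E'
yaw=np.radians(16.9); X=np.array([np.cos(yaw),np.sin(yaw),0]);Y=np.array([-X[1],X[0],0]); CUP=np.array([.5667,.0378,.1]); O=CUP+.05*Y; O[2]=0
def gw(x,y,z): return O+x*X+y*Y+np.array([0,0,z])
E
python3 - <<'E'
from h import *
g1,g2=load('wg1'),load('wg2'); k=2.35
q1=lambda x,y:(230+(x+.5)/k-.5,5+(y+.5)/k-.5); q2=lambda x,y:(285+(x-399.5)/k-.5,45+(y+.5)/k-.5)
print('origin',O)
for nm,c,p in(('TLin',g2,q2(462,68)),('TR',g2,q2(600,93)),('BR',g2,q2(573,234)),('BL',g2,q2(438,210))):
    d=onz(c,*p,.095)-O; print(nm,(d@X).round(4),(d@Y).round(4))
for nm,c,p in(('lip1',g1,q1(88,42)),('liptop1',g1,q1(88,38)),('body1',g1,q1(190,66)),('v2 left',g2,q2(450,36)),('v2 mid',g2,q2(550,54)),('v2 r',g2,q2(640,73))):
    o,d=ray(c,*p); ox,oz,dx,dz=(o-O)@X,o[2],d@X,d[2]
    print(nm,[(np.degrees(np.arctan2(z-.0975,.045-(ox+dx*(z-oz)/dz))).round(1),np.hypot(z-.0975,.045-(ox+dx*(z-oz)/dz)).round(3)) for z in(.16,.18,.19,.2)], [( (o+d*(z-oz)/dz-O)@Y).round(3) for z in(.16,.2)])
E
```

```text
origin [0.55216489 0.08564068 0.        ]
TLin 0.036 0.0885
TR 0.036 0.015
BR -0.0381 0.0143
BL -0.0378 0.0898
lip1 [(np.float64(89.0), np.float64(0.063)), (np.float64(85.9), np.float64(0.083)), (np.float64(84.9), np.float64(0.093)), (np.float64(84.1), np.float64(0.103))] [np.float64(0.059), np.float64(0.051)]
liptop1 [(np.float64(90.3), np.float64(0.063)), (np.float64(86.9), np.float64(0.083)), (np.float64(85.8), np.float64(0.093)), (np.float64(84.8), np.float64(0.103))] [np.float64(0.059), np.float64(0.051)]
body1 [(np.float64(87.2), np.float64(0.063)), (np.float64(84.7), np.float64(0.083)), (np.float64(83.9), np.float64(0.093)), (np.float64(83.2), np.float64(0.103))] [np.float64(0.015), np.float64(0.012)]
v2 left [(np.float64(85.4), np.float64(0.063)), (np.float64(84.3), np.float64(0.083)), (np.float64(84.0), np.float64(0.093)), (np.float64(83.7), np.float64(0.103))] [np.float64(0.093), np.float64(0.09)]
v2 mid [(np.float64(85.5), np.float64(0.063)), (np.float64(84.4), np.float64(0.083)), (np.float64(84.1), np.float64(0.093)), (np.float64(83.8), np.float64(0.103))] [np.float64(0.049), np.float64(0.051)]
v2 r [(np.float64(84.6), np.float64(0.063)), (np.float64(83.8), np.float64(0.083)), (np.float64(83.5), np.float64(0.093)), (np.float64(83.3), np.float64(0.103))] [np.float64(0.008), np.float64(0.015)]
```

The hopper opening is centred at grinder (-0.001, 0.052), matching the text's y = 0.052, so the grinder pose is good. The flap is at about 84°.

```bash
python3 - <<'E'
from h import *
print(gw(.088,.052,.3), rel(gw(.088,.052,.31),16.9), rel(gw(.088,.052,.177),16.9))
x0,z0=.088,.177
for f in(84,75,65,55,45,35,27,20,14,9,5,2,0):
    a=np.radians(f); print(f,(.045-.08*np.cos(a)+.0025*np.sin(a)+.011-x0).round(3),-(.0975+.08*np.sin(a)+.0025*np.cos(a)-z0).round(3))
E
```

```text
[0.62124797 0.16097678 0.3       ] [0.1626, 0.0362, 0.0512, 0.021, 0.0126, 9.6979] [0.1627, 0.0362, 0.1842, 0.021, 0.0126, 9.6979]
84 -0.038 -0.0
75 -0.05 0.002
65 -0.064 0.006
55 -0.076 0.013
45 -0.087 0.021
35 -0.096 0.032
27 -0.102 0.041
20 -0.106 0.05
14 -0.109 0.058
9 -0.111 0.065
5 -0.111 0.07
2 -0.112 0.074
0 -0.112 0.077
```

```bash
python3 -m jog '[[0.1626,0.0362,0.0512,0,0,9.7],[0.1626,0.0362,0.0512,0,0,9.7],[0.1626,0.0362,0.0512,0,0,9.7],[0.1626,0.0362,0.0512,0,0,9.7],[0.1626,0.0362,0.0512,0,0,9.7],[0.1626,0.0362,0.1,0,0,9.7],[0.1626,0.0362,0.14,0,0,9.7],[0.1626,0.0362,0.184,0,0,9.7],[0.1626,0.0362,0.184,0,0,9.7],[0.1626,0.0362,0.184,0,0,9.7],[0.1626,0.0362,0.184,0,0,9.7]]' && python3 - <<'E'
from h import *
T=Tt(); d=T[:3,3]-O; print((d@X).round(4),(d@Y).round(4),d[2].round(4),np.degrees(np.arctan2(T[1,0],T[0,0])))
E
```

```text
t: 4.65
eef_pos: [0.6229, 0.1622, 0.1813]
orientation: [[0.956, 0.292, 0.005], [0.292, -0.957, 0.001], [0.005, 0.001, -1.0]]
force: [0.2, -0.1, 0.8]
width: -0.0
grasp_force: 0.0
0.0899 0.0527 0.1813 16.9602070309893
```

```bash
python3 -m jog '[[-0.01,0,0,0,0,0],[-0.02,0,0,0,0,0],[-0.03,0,0,0,0,0],[-0.038,0,0,0,0,0],[-0.044,0,0.001,0,0,0],[-0.05,0,0.002,0,0,0],[-0.057,0,0.004,0,0,0],[-0.064,0,0.006,0,0,0],[-0.07,0,0.009,0,0,0],[-0.076,0,0.013,0,0,0],[-0.082,0,0.017,0,0,0],[-0.087,0,0.021,0,0,0],[-0.092,0,0.026,0,0,0],[-0.096,0,0.032,0,0,0],[-0.099,0,0.036,0,0,0],[-0.102,0,0.041,0,0,0],[-0.104,0,0.045,0,0,0],[-0.106,0,0.05,0,0,0],[-0.108,0,0.054,0,0,0],[-0.109,0,0.058,0,0,0]]' && python3 -m jog '[[0,0,0.003,0,0,0],[-0.001,0,0.005,0,0,0],[-0.001,0,0.007,0,0,0],[-0.001,0,0.009,0,0,0],[-0.002,0,0.011,0,0,0],[-0.002,0,0.012,0,0,0],[-0.002,0,0.013,0,0,0],[-0.002,0,0.014,0,0,0],[-0.002,0,0.015,0,0,0],[-0.002,0,0.016,0,0,0],[-0.002,0,0.016,0,0,0]]' && python3 - <<'E'
from h import *
T=Tt(); d=T[:3,3]-O; print((d@X).round(4),(d@Y).round(4),d[2].round(4),readout.sense()['force'])
snap('scene','s1')
E
```

```text
t: 6.65
eef_pos: [0.5166, 0.1305, 0.1189]
orientation: [[0.956, 0.292, -0.0], [0.292, -0.956, -0.0], [-0.0, -0.0, -1.0]]
force: [-0.2, -0.5, 0.0]
width: 0.0
grasp_force: 0.1
t: 7.75
eef_pos: [0.5148, 0.13, 0.1031]
orientation: [[0.956, 0.292, -0.0], [0.292, -0.956, 0.0], [-0.0, -0.0, -1.0]]
force: [-0.3, 0.6, 0.2]
width: -0.0
grasp_force: 0.0
-0.0229 0.0533 0.1031 [-0.25771464  0.59144152  0.24011733]
```

```bash
python3 -m jog '[[0,0,0.001,0,0,0],[0,0,0.002,0,0,0],[0,0,0.003,0,0,0],[0,0,0.003,0,0,0],[0,0,0.003,0,0,0]]'; python3 -m jog '[[0,0,0.0005,0,0,0],[0,0,0.001,0,0,0],[0,0,0.001,0,0,0],[0,0,0.001,0,0,0]]'
```

```text
t: 8.3
eef_pos: [0.5148, 0.13, 0.1002]
orientation: [[0.956, 0.292, -0.0], [0.292, -0.956, 0.0], [-0.0, -0.0, -1.0]]
force: [-0.0, 0.3, 0.1]
width: -0.0001
grasp_force: 0.0
t: 8.7
eef_pos: [0.515, 0.13, 0.1]
orientation: [[0.956, 0.292, 0.0], [0.292, -0.956, -0.0], [0.0, 0.0, -1.0]]
force: [-2.3, -0.2, 4.7]
width: 0.0
grasp_force: 2.7
```

The flap is shut, with 4.7 N reaction at z = 0.100. Next is the cap.

```bash
python3 - <<'E'
from h import *
print(readout.sense()['joint_pos'].round(1)); print(rel([.4453,-.2765,.22],-34),rel([.4453,-.2765,.07],-34))
E
```

```text
[  5.7   7.6 108.1  -0.   64.2  78.7]
[-0.1854, 0.3684, -0.12, -0.0003, -0.0072, 50.9883] [-0.1854, 0.3684, 0.03, -0.0003, -0.0072, 50.9883]
```

```bash
python3 -m jog '[[0,0,-0.03,0,0,0],[0,0,-0.08,0,0,0],[-0.1854,0.3684,-0.12,0,0,51],[-0.1854,0.3684,-0.12,0,0,51],[-0.1854,0.3684,-0.12,0,0,51],[-0.1854,0.3684,-0.12,0,0,51],[-0.1854,0.3684,-0.12,0,0,51],[-0.1854,0.3684,-0.12,0,0,51],[-0.1854,0.3684,-0.12,0,0,51],[-0.1854,0.3684,-0.12,0,0,51],[-0.1854,0.3684,-0.12,0,0,51],[-0.1854,0.3684,-0.12,0,0,51],[-0.1854,0.3684,-0.08,0,0,51],[-0.1854,0.3684,-0.04,0,0,51],[-0.1854,0.3684,0.0,0,0,51],[-0.1854,0.3684,0.02,0,0,51],[-0.1854,0.3684,0.02,0,0,51],[-0.1854,0.3684,0.02,0,0,51]]' 0.5 && python3 - <<'E'
from h import *
c=snap('wrist','w3'); s=snap('scene','s3'); t=snap('top','t3')
print(rel([.4453,-.2765,.0197],-34))
f=lambda i,x,y,w,h,k:cv2.resize(i[y:y+h,x:x+w,::-1],None,fx=k,fy=k,interpolation=cv2.INTER_CUBIC)
w=f(c['image'],120,0,400,400,1.0)
cv2.imwrite('pics/v3.png',np.hstack([w,np.vstack([f(s['image'],300,145,100,50,4),f(t['image'],240,160,100,50,4)])]))
E
```

```text
t: 10.5
eef_pos: [0.4456, -0.2753, 0.0795]
orientation: [[0.83, -0.558, -0.0], [-0.558, -0.83, 0.001], [-0.001, -0.0, -1.0]]
force: [0.4, 0.2, 1.2]
width: 0.0427
grasp_force: 0.0
[-0.0016, 0.0003, 0.0617, 0.0153, -0.202, 0.0241]
```

View pics/v3.png

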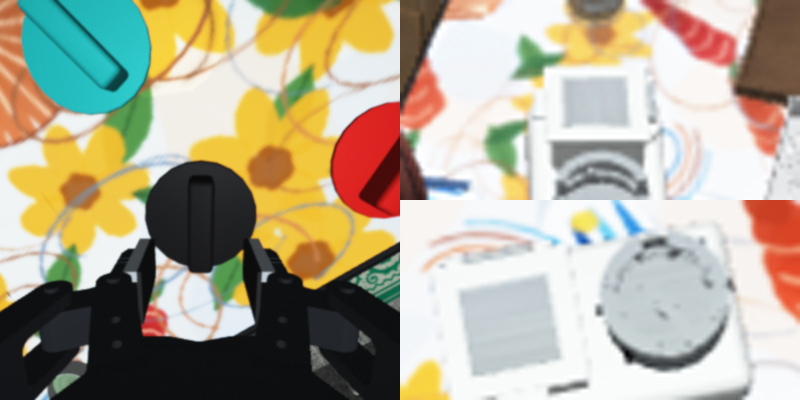

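The wrist view shows the bar centred between the fingers at (200,222). The right-hand crops show the flap lying level on the hopper. Now grasp.

```bash
python3 -m jog '[[-0.001,0,0.02,0,0,0],[-0.001,0,0.04,0,0,0],[-0.001,0,0.05,0,0,0],[-0.001,0,0.055,0,0,0],[-0.001,0,0.058,0,0,0],[-0.001,0,0.06,0,0,0],[-0.001,0,0.06,0,0,0],[-0.001,0,0.06,0,0,0]]'; python3 -m jog '[[0,0,0,0,0,0],[0,0,0,0,0,0],[0,0,0,0,0,0],[0,0,0,0,0,0],[0,0,0,0,0,0],[0,0,0,0,0,0]]' 0 70;  python3 -c "
from h import *
print(readout.sense()['eef_pos'],readout.sense()['width'],rel(CUP+[0,0,.12],16.9))"
```

```text
t: 11.45
eef_pos: [0.4447, -0.2763, 0.0199]
orientation: [[0.829, -0.559, 0.001], [-0.559, -0.829, -0.001], [0.001, 0.0, -1.0]]
force: [-0.9, 0.5, 0.6]
width: 0.0422
grasp_force: 0.0
t: 12.05
eef_pos: [0.4447, -0.2762, 0.0198]
orientation: [[0.829, -0.559, 0.001], [-0.559, -0.829, -0.001], [0.001, 0.0, -1.0]]
force: [0.3, 0.5, 6.3]
width: 0.0147
grasp_force: 69.8
[ 0.44471155 -0.27623587  0.01980741] 0.014677131937497074 [-0.0744, -0.3285, -0.2003, 0.0264, -0.0426, -50.9093]
```

```bash
python3 -m jog '[[0,0,-0.02,0,0,0],[0,0,-0.06,0,0,0],[0,0,-0.1,0,0,0],[-0.0744,-0.3285,-0.2,0,0,-50.9],[-0.0744,-0.3285,-0.2,0,0,-50.9],[-0.0744,-0.3285,-0.2,0,0,-50.9],[-0.0744,-0.3285,-0.2,0,0,-50.9],[-0.0744,-0.3285,-0.2,0,0,-50.9],[-0.0744,-0.3285,-0.2,0,0,-50.9],[-0.0744,-0.3285,-0.2,0,0,-50.9],[-0.0744,-0.3285,-0.2,0,0,-50.9],[-0.0744,-0.3285,-0.2,0,0,-50.9],[-0.0744,-0.3285,-0.2,0,0,-50.9],[-0.0744,-0.3285,-0.2,0,0,-50.9],[-0.0744,-0.3285,-0.19,0,0,-50.9],[-0.0744,-0.3285,-0.17,0,0,-50.9],[-0.0744,-0.3285,-0.15,0,0,-50.9],[-0.0744,-0.3285,-0.14,0,0,-50.9],[-0.0744,-0.3285,-0.14,0,0,-50.9],[-0.0744,-0.3285,-0.14,0,0,-50.9]]';python3 - <<'E'
from h import *
c=snap('wrist','w4'); s=snap('scene','s4'); t=snap('top','t4')
print(rel(CUP+[0,0,.04],16.9), readout.sense()['width'],readout.sense()['force'],readout.sense()['torque'])
f=lambda i,x,y,w,h,k:cv2.resize(i[y:y+h,x:x+w,::-1],None,fx=k,fy=k,interpolation=cv2.INTER_CUBIC)
w=f(c['image'],170,100,300,300,1.3333)
p=proj(s,CUP).astype(int);q=proj(t,CUP).astype(int);print(p,q)
cv2.imwrite('pics/v4.png',np.hstack([w[:400,:400],np.vstack([f(s['image'],p[0]-50,p[1]-25,100,50,4),f(t['image'],q[0]-50,q[1]-25,100,50,4)])]))
E
```

```text
t: 14.05
eef_pos: [0.5665, 0.0376, 0.1595]
orientation: [[0.957, 0.29, -0.0], [0.29, -0.957, 0.0], [-0.0, -0.0, -1.0]]
force: [0.1, 0.2, -0.6]
width: 0.0146
grasp_force: 69.1
[-0.0006, -0.0002, 0.0206, 0.0438, -0.1187, -0.0215] 0.014801145003848964 [ 0.06484374  0.47100594 -0.49754377] [ 0.0041164  -0.02392102  0.01694924]
[349 192] [306 182]
```

View pics/v4.png

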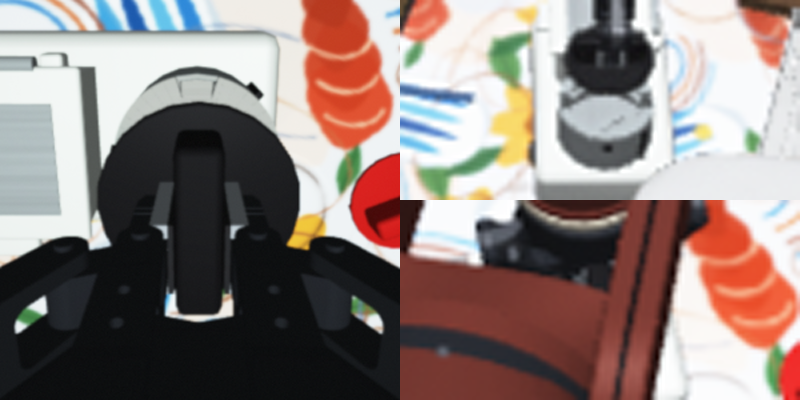

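The cap is level in the gripper, and the far slot at (198,88) lines up with the bar at x≈199. Lowering.

```bash
python3 -m jog '[[0,0,0.01,0,0,0],[0,0,0.02,0,0,0],[0,0,0.03,0,0,0],[0,0,0.035,0,0,0],[0,0,0.038,0,0,0],[0,0,0.041,0,0,0],[0,0,0.044,0,0,0],[0,0,0.044,0,0,0],[0,0,0.044,0,0,0]]';python3 -m jog '[[0,0,0.002,0,0,0],[0,0,0.004,0,0,0],[0,0,0.006,0,0,0],[0,0,0.007,0,0,0],[0,0,0.007,0,0,0],[0,0,0.007,0,0,0]]'
```

```text
t: 15.1
eef_pos: [0.5666, 0.038, 0.1155]
orientation: [[0.957, 0.291, 0.0], [0.291, -0.957, -0.0], [0.0, 0.0, -1.0]]
force: [-0.5, 0.5, -0.8]
width: 0.0146
grasp_force: 69.1
t: 15.7
eef_pos: [0.5664, 0.038, 0.1083]
orientation: [[0.957, 0.291, -0.0], [0.291, -0.957, 0.0], [-0.0, -0.0, -1.0]]
force: [0.4, 0.4, -1.4]
width: 0.0147
grasp_force: 69.1
```

```bash
python3 -m jog '[[0,0,0.0005,0,0,0],[0,0,0.001,0,0,0],[0,0,0.0015,0,0,0],[0,0,0.0015,0,0,0],[0,0,0.0015,0,0,0]]'
```

```text
t: 16.2
eef_pos: [0.5665, 0.038, 0.1072]
orientation: [[0.957, 0.291, 0.0], [0.291, -0.957, -0.0], [0.0, 0.0, -1.0]]
force: [-2.2, 0.1, 2.7]
width: 0.0149
grasp_force: 69.8
```

```bash
python3 -m jog '[[0,0,0,0,0,3],[0,0,0,0,0,6],[0,0,0,0,0,9],[0,0,0,0,0,12],[0,0,0,0,0,15],[0,0,0,0,0,18],[0,0,0,0,0,21],[0,0,0,0,0,24],[0,0,0,0,0,24],[0,0,0,0,0,24]]'; python3 -c "
from h import *
print(readout.sense()['torque'])"; python3 -m jog '[[0,0,0,0,0,3],[0,0,0,0,0,6],[0,0,0,0,0,9],[0,0,0,0,0,12],[0,0,0,0,0,15],[0,0,0,0,0,18],[0,0,0,0,0,20],[0,0,0,0,0,21.3],[0,0,0,0,0,21.3],[0,0,0,0,0,21.3],[0,0,0,0,0,21.3]]'; python3 - <<'E'
from h import *
S=readout.sense();T=Tt();print(S['torque'],S['width'],np.degrees(np.arctan2(T[1,0],T[0,0])))
c=snap('wrist','w5'); s=snap('scene','s5')
p=proj(s,CUP).astype(int)
cv2.imwrite('pics/v5.png',np.hstack([cv2.resize(i,(400,400),interpolation=cv2.INTER_CUBIC) for i in(c['image'][80:380,170:470,::-1],s['image'][p[1]-45:p[1]+45,p[0]-45:p[0]+45,::-1])]))
E
```

```text
t: 17.2
eef_pos: [0.5671, 0.0382, 0.1073]
orientation: [[0.992, -0.122, 0.001], [-0.122, -0.992, 0.0], [0.001, -0.001, -1.0]]
force: [2.0, 1.3, 2.3]
width: 0.0143
grasp_force: 69.6
[ 0.21285313 -0.08713769  0.01716413]
t: 18.3
eef_pos: [0.5669, 0.0377, 0.1073]
orientation: [[0.88, -0.475, 0.001], [-0.475, -0.88, -0.0], [0.001, -0.0, -1.0]]
force: [1.4, -1.1, 5.4]
width: 0.0146
grasp_force: 69.9
[-0.26120275 -0.07832735  0.06850433] 0.014618789422585838 -28.375923399702224
```

View pics/v5.png

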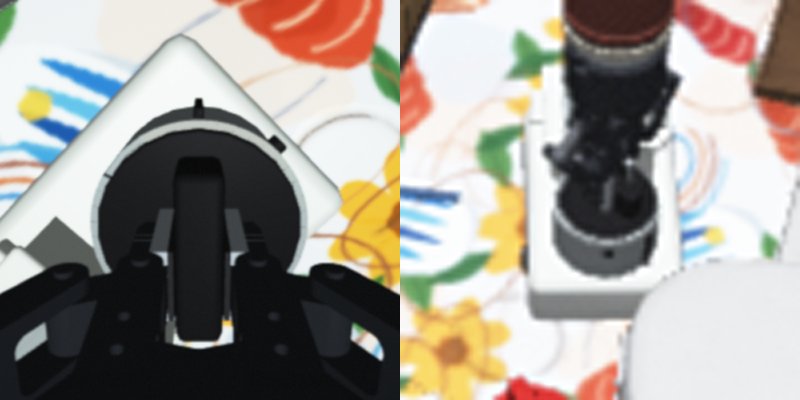

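The bar at x≈199 points straight at the far rib at (198,105), the cap sits flat, and the spring's moment is felt. Handing in while still gripping.

```bash
python3 -c "
from h import *
print(order.close_job())"
```

```text
the job is handed in; nothing more can be done
None
```

I handed the job in with the flap lowered shut gently and the cap seated flat and twisted about 45° clockwise, its bar in line with the cup's rib. The gripper is still holding it against the spring, and no verdict came back.

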